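# Fit and clamp the chute's second oak post

## Task

Pull the pale oak post up out of the pen block and stand it upright on the drawer floor with a broad face flat against the inside of the drawer's back wall, squarely in front of the push clamp's pad, and let go of it. Then pump the clamp's red trigger against its black handle until the pad meets the post, and finish still squeezing the trigger so that the sprung pad is held pressed about halfway into its cup; never drive it in close to fully home, which would dent the oak. Leave the drives and the hub in the drawer where they lie.

Things in the scene. Friction and masses are not known exactly. Their poses are not given: they have to be found in the camera images.
- drawer: Dark smoked-oak drawer, fixed on the desk, open on top: 324 x 424 mm outside plus a thin front panel, walls 12 mm thick and 80 mm high, floor 8 mm thick. Origin: centre of its underside, on the desk. x points from the front (robot side) to the back wall, z up. Inner face of the back wall at x = +150 mm, of the side walls at y = +-200 mm.
- chute: Sloped tin chute fixed to the drawer, 58 mm wide, its back end at the back wall and up to 115 mm above the desk, an 84 mm aluminium catch cup under its low end. Origin and axes: the drawer's, shifted to drawer y = -40 mm.
- first_post: The first oak post, just like the loose one, already fixed upright against the back wall at drawer y = -155 mm. Origin: centre of its lower end. Not to be handled.
- post: Loose pale oak post, 20 mm thick (its x), 32 mm wide (its y), 130 mm long (its z), about 50 g; both ends and both broad (32 mm) faces are alike. Origin: centre of its lower end. At the start it stands upright in the pen block, sunk 40 mm. Its place: origin at drawer x = +140 mm (broad face flat on the back wall), clamp y = 0, on the drawer floor.
- pen_block: Dark oak pen block fixed on the desk, 70 (x) x 110 (y) x 50 mm high. Origin: centre of its underside. Its rectangular slot, 40 mm deep and 2 mm wider than the post both ways, lies at x = -12 mm, y = 0; three empty round pen holes beside it at x = +24 mm.
- clamp: Blue push clamp with a caulk-gun ratchet, fixed on the drawer floor parallel to the drawer. Origin: on that floor under the trigger's pivot; x forwards along the rod to the back wall, z up. Fixed black upright handle: x -40 to -24 mm, 24 mm wide, z 60 to 146 mm. Blue housing below z 83 mm, within y +-16 mm. Rod 10 mm square at z 38 mm; cup at its front end 36 mm, pad in it 28 mm across.
- trigger: Red trigger of the clamp, a bar 8 mm thick and 20 mm wide in front of (+x of) the handle, hinged in the body at clamp x = 0, z = 76 mm (its origin) and reaching up to z = 146 mm. Axes as the clamp's when it is let go.
- pad: The sprung round pad, orange with a black rubber face, carried by the cup on the rod's front end. Its face is the point pad_face.
- card_drive: Bystander: navy card-shaped drive, 86 x 54 x 5 mm, loose on the drawer floor. Origin: centre of its underside.
- teal_stick: Bystander: aluminium stick with a teal silicone cap, 58 x 21 x 11 mm, loose on the drawer floor. Origin: centre of its underside.
- brass_drive: Bystander: brass bottle-opener drive, 67 x 30 x 6 mm, loose on the drawer floor. Origin: near the middle of its underside.
- hub: Bystander: pale grey plastic hub with stubby ports, 80 x 40 x 16 mm, loose on the drawer floor. Origin: centre of its underside.
- pad_face (a point): Centre of the pad's front face, that will meet the post. It moves with the rod and, pressed in, with the spring. Before pumping it stands about 14 to 24 mm from where the post's near face has to be.
- trigger_grip (a point): Point on the trigger's front face at the height to squeeze, 126 mm above the drawer floor (134 mm above the desk), in the middle of its width. It moves with the trigger.
- handle_grip (a point): Point on the handle's rear face at the same height, in the middle of its width. Over the backs, from here to trigger_grip, it is 53 mm with the trigger let go and about 35 mm with it fully squeezed.
- squeeze (a joint): Angle of the trigger, rad: 0 let go (a spring of 1 to 3 N at the grip brings it back), 0.36 squeezed against its stop. Squeezing moves the trigger's top towards the handle, that is to clamp -x.
- feed (a joint): How far the rod has come forward, m, 0 to 0.045; starts at 0.006 to 0.016. A full stroke feeds it about 7 mm (up to 9), after a dead start while the pawl picks up a tooth; it drags with 4 N and stays as the trigger goes back. No lock: when it presses on the post it comes back with the trigger, until about 4 N remain. Pad force is about 2 times trigger force.
- press (a joint): How far the pad is pushed back into its cup, m: 0 free, 0.010 fully home. Its spring gives 2 N at the start and 3 N more for each mm.
Mind the look-alikes: they are no part of the job. Of the things shaped like the pen_block, the dark wooden one is meant.

How it is judged:
On the way, in this order (a step that is already met when the one before it is completed fails the run):
1. the post is drawn up clear of the pen block (z of post in the frame of pen_block above 0.055 m), for 0.1 s.
2. the post stands by the back wall in front of the pad, let go and still (x of post in the frame of drawer between 0.128 and 0.144 m and z of post in the frame of drawer between 0.004 and 0.013 m and y of post in the frame of clamp between -0.012 and 0.012 m and angle between post's own z axis and vertical below 0.15 rad and contact force between post and the fingers below 0.1 N and linear speed of post below 0.02 m/s and value of joint press below 0.001 m), for 0.2 s.
3. the trigger is squeezed for a stroke (value of joint squeeze above 0.2 rad and contact force between trigger and the fingers above 0.3 N), for 0.05 s.
4. the trigger is let back for another stroke (value of joint squeeze below 0.15 rad), for 0.05 s.
5. a further stroke brings the pad onto the post and starts to press it (value of joint press above 0.0015 m and contact force between pad and post above 3 N and contact force between trigger and the fingers above 0.5 N), for 0.05 s.
At the end, for the whole second after the job is handed in: Trigger still squeezed (over 1 N); pad held 2.5 to 7 mm into its cup, pressing the post with over 6 N; post untouched by the robot, on the drawer floor, upright (0.05 rad), square (0.1 rad), broad face within 4 mm of the back wall, centred on the pad within 12 mm (value of joint press between 0.0025 and 0.007 m and contact force between pad and post above 6 N and contact force between trigger and the fingers above 1 N and value of joint squeeze above 0.05 rad and contact force between post and the arm below 0.1 N and contact force between post and the fingers below 0.1 N and x of post in the frame of drawer between 0.136 and 0.143 m and z of post in the frame of drawer between 0.004 and 0.013 m and y of post in the frame of clamp between -0.012 and 0.012 m and angle between post's own z axis and vertical below 0.05 rad and angle between the x axis of post and the x axis of drawer, either way round below 0.1 rad and linear speed of post below 0.01 m/s); the arm keeps its last pose, push and grip.
It fails at once if the pad is pushed more than 8.5 mm of its 10 mm into the cup, or onto the post with over 32 N, which dents the oak (value of joint press above 0.0085 m or contact force between pad and post above 32 N).
It fails at once if a drive or the hub is shifted by more than 20 mm (distance of any of card_drive, teal_stick, brass_drive, hub from where it was at the start of the episode above 0.02 m).
It also fails if it takes over 72 s, if anything falls off the work surface, if the arm or the gripper's body presses on something with over 40 N, if the wrist force passes 120 N, or if a joint passes its speed limit or range.

## Robot

A 6-joint arm with a two-finger parallel gripper is mounted at the origin on the work surface. World frame = base frame: x ahead of the robot, y to its left, z up, the work surface at z = 0. Lengths are in m, angles in rad, forces in N, time in s.
With the tool pointing down it reaches from about 0.375 to 0.9 m from the base axis. Payload 3.1 kg.
Tool frame: the origin (TCP) lies between the finger pads; the fingertips stand 22 mm ahead of it and the grasp point (between the pads) lies 3 mm ahead of it; z points along the fingers, y is the direction in which the jaws open and shut (so a half turn about z gives the same grasp; the last joint's range is limited). The gripper opens to 87 mm and grips with 3 to 60 N. Pads are 19 mm wide; open, the fingers measure 117 mm over their backs; the gripper's body (75 mm by 190 mm) begins 51 mm behind the grasp point.
Start: joints at [-0.178, 0.527, 1.433, -0, 1.181, -0.178], TCP at [0.625, 0, 0.206] pointing down, gripper open.
Joint ranges: [-3.08, 3.08], [-0.75, 2.2], [0.22, 2.44], [-1.43, 4.57], [0, 2.65], [-2.85, 2.85]. Speed limits (rad/s): [2.79, 2.79, 3.14, 3.14, 3.14, 3.14].

## Interface

Orientations are given as a unit quaternion [x, y, z, w].
In Python, from rig import get_obs, camera, get_calibration, hand_in, search_frame gives the robot as it stands.
- The arm moves only by the shell command python3 -m jog 'ROWS' [FORCE]. ROWS is JSON, a list of rows, each an object with "grip": the closure in counts, from 0 (fully open) to 255 (shut); "travel": the shift along the world's x, y, z in cm, a list of three; "twist": the turn about the world's z in degrees. A call has 1 to 8 rows; each row shifts and turns the commanded pose from where the row before left it; what a row does not reach is not made up. A row lasts 1/10 s, in which the tool goes at most 50 mm and 8.59 degrees, less where a joint would pass 70% of its speed; a pose out of reach is approached as far as the arm can. A call is refused whole if a number of a shift passes 5 or a number of a turn 8.59, either way. A call with a gripper value outside its range is refused whole. The fingers move at their own pace and stop on an object; FORCE is the grip in N (left out, the last holds). Time passes only in rows, so rows that do not move let the fingers close. It gives the time, the measured TCP pose, the force and the opening at its end, in the units of the state.
- get_obs(): the state, without advancing time (a new reading comes with each control period).
- camera(name): name is "scene" or "side" or "wrist"; returns the picture (400x640x3 uint8, red, green, blue); there is no depth.
- get_calibration(name): a dict with "fx", "fy", "cx", "cy" (pixels), "R" (3x3) and "t" (3): a world point X has camera coordinates R X + t; the wrist camera has in their place "T_tool_cam" (4x4, takes a point from camera to tool coordinates, whose origin is the TCP and whose axes are the flange's). Camera axes: x right, y down, z forward; pixel columns grow to the right and rows downward; lengths in m; the calibration is good to about 2 mm. A picture is of the moment at which its call begins: read the wrist's pose just before it. get_calibration takes no time and is no camera call.
- hand_in(): hands the job in, once; it reports no verdict.
Trained networks look in the newest picture that a camera, given by its name, has taken for a name from the list of things; names that differ only in an ending like _2 or _b are one class to them, and where a whole thing is asked for, a point or a joint stands for the part that bears it (a point fixed in the world has none). Each returns a list of dicts, best first, with "p" (0 to 1); they miss things now and then, are a little off and sometimes report something else, mostly with a low value. They report only what shows in the picture. A call takes as long as a camera call. They do not tell look-alikes from the thing itself.
- search_frame(target, camera): "at" ([x, y, z] in m, in world coordinates, good to about 4 mm: the middle of the surface that is visible of it).
The state is a dict: "time": time; "q": joint angles; "joint_velocities": joint speeds; "joint_torque": joint torques, N m; "position": TCP position; "tool_rot": TCP orientation; "ft_force": force on the tool from outside, world axes, zero at the start; "moment": the same for the moment, N m; "grip_width": finger opening in m.
Only numpy, scipy, OpenCV 4.12 (cv2) and the standard library are available. Lean on these libraries where they do the work, as an engineer would, in place of code of your own. Each camera call takes 0.05 s, during which the arm holds its last target. There are 200 camera calls.

## Working session

There is one attempt and no reset: what is moved stays moved. The work goes in short steps, Python scripts to look and compute and a shell command to move; the robot and the scene stay as the last step left them, time stands still between calls to the robot, and variables do not carry over. Pictures are saved under pics/ and viewed, about 8 in all and at most 12, crops included, and the job is handed in when it is done.

```bash
mkdir -p pics; ls
python3 - <<'E'
from rig import *
import cv2,numpy as np
o=get_obs();print({k:np.round(v,3).tolist() for k,v in o.items()})
for c in ["scene","side"]:
    im=camera(c);cv2.imwrite(f"pics/{c}0.png",im[:,:,::-1])
    k=get_calibration(c);print(c,{a:np.round(b,3).tolist() for a,b in k.items()})
    for n in ["drawer","first_post","post","pen_block","clamp","trigger","pad","pad_face","trigger_grip","handle_grip","card_drive","teal_stick","brass_drive","hub","chute"]:
        r=search_frame(n,c);print(n,[(np.round(d["at"],3).tolist(),round(d["p"],2)) for d in r[:3]])
E
```

```text
pics
{'time': 0.0, 'q': [-0.179, 0.528, 1.434, -0.0, 1.181, -0.178], 'joint_velocities': [-0.0, -0.001, -0.001, -0.003, 0.001, 0.001], 'joint_torque': [-0.001, -44.005, -17.659, 0.063, 0.058, -0.0], 'position': [0.624, 0.0, 0.205], 'tool_rot': [0.707, 0.707, -0.001, -0.001], 'ft_force': [-0.214, -0.302, -0.345], 'moment': [-0.032, 0.018, 0.029], 'grip_width': 0.087}
scene {'fx': 390.616, 'fy': 390.616, 'cx': 325.685, 'cy': 195.969, 'R': [[-0.131, 0.991, 0.001], [0.863, 0.114, -0.492], [-0.488, -0.064, -0.871]], 't': [0.148, -0.39, 1.416]}
drawer [([0.523, 0.067, 0.006], 0.71)]
first_post [([0.454, 0.108, 0.124], 0.43)]
post [([0.448, -0.328, 0.113], 0.65)]
pen_block [([0.465, -0.324, 0.051], 0.97), ([0.311, -0.309, 0.053], 0.93), ([0.592, -0.313, 0.05], 0.9)]
clamp [([0.45, 0.1, 0.061], 0.66), ([0.435, 0.192, 0.026], 0.37)]
trigger [([0.452, 0.108, 0.121], 0.6)]
pad [([0.591, 0.113, 0.055], 0.38)]
pad_face []
trigger_grip []
handle_grip [([0.453, 0.108, 0.059], 0.86)]
card_drive [([0.41, -0.099, 0.015], 0.59)]
teal_stick []
brass_drive [([0.496, -0.109, 0.015], 0.59), ([0.452, 0.109,
[... 395 characters left out ...]
4], 0.84)]
post [([0.435, -0.319, 0.097], 0.76)]
pen_block [([0.578, -0.297, 0.048], 0.97), ([0.401, -0.447, 0.048], 0.93), ([0.601, -0.448, 0.05], 0.75)]
clamp [([0.425, 0.119, 0.053], 0.71), ([0.51, 0.088, 0.037], 0.18)]
trigger []
pad [([0.446, 0.113, 0.127], 0.7), ([0.588, 0.124, 0.055], 0.44), ([0.435, -0.316, 0.098], 0.27)]
pad_face [([0.586, 0.128, 0.052], 0.41)]
trigger_grip [([0.444, 0.116, 0.128], 0.72)]
handle_grip [([0.426, 0.118, 0.048], 0.73)]
card_drive [([0.444, 0.114, 0.128], 0.65), ([0.58, -0.005, 0.071], 0.6), ([0.408, -0.092, 0.014], 0.59)]
teal_stick [([0.393, 0.005, 0.015], 0.61), ([0.587, 0.125, 0.054], 0.58)]
brass_drive []
hub []
chute [([0.58, -0.002, 0.072], 0.71)]
```

View pics/scene0.png

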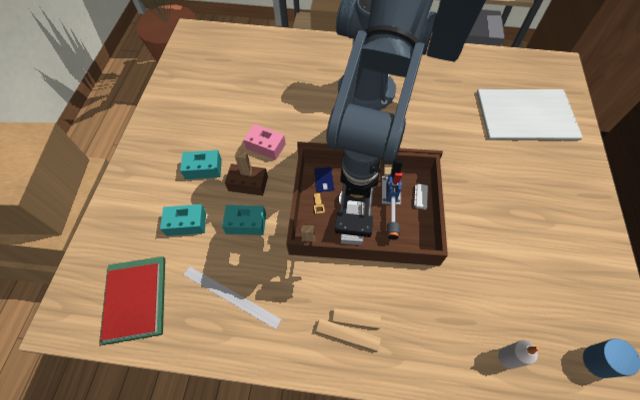

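View pics/side0.png

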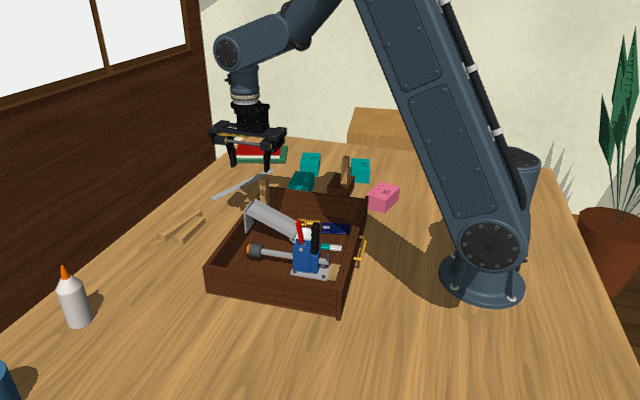

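The scene view shows the drawer at about (290–445, 145–262), the dark pen block with the post at (247,178), the clamp at (395,180) with its pad at (393,233), and the first post at (307,233). The side view shows the red trigger at (299,232), the black handle at (315,237) and the pad at (253,250). I'll zoom in on both views to fit the poses.

Run:
```python
import cv2,numpy as np
a=cv2.imread("pics/scene0.png")[130:275,220:455]
b=cv2.imread("pics/side0.png")[150:325,195:385]
cv2.imwrite("pics/c1.png",cv2.resize(a,None,fx=3.4,fy=3.4,interpolation=cv2.INTER_CUBIC))
cv2.imwrite("pics/c2.png",cv2.resize(b,None,fx=3.4,fy=3.4,interpolation=cv2.INTER_CUBIC))
```

```text
(no output)
```

View pics/c1.png

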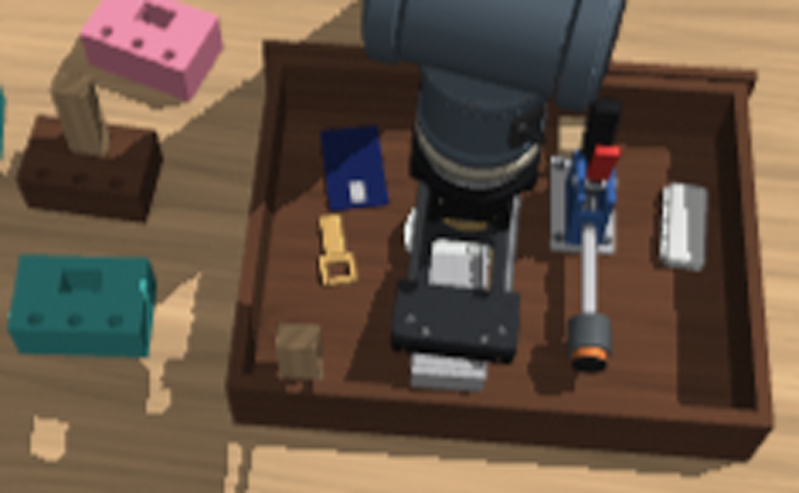

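View pics/c2.png

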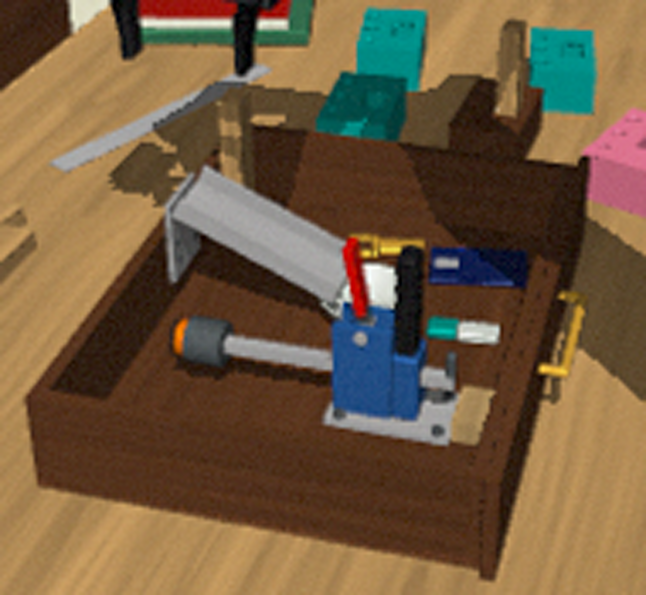

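```bash
cat > h.py <<'E'
from rig import *
import numpy as np, cv2
from scipy.optimize import least_squares
from scipy.spatial.transform import Rotation as Ro
def cam(c,o=None):
    k=get_calibration(c)
    if "R" in k: return k, np.array(k["R"]),np.array(k["t"])
    o=o or get_obs(); T=np.eye(4);T[:3,:3]=Ro.from_quat(o["tool_rot"]).as_matrix();T[:3,3]=o["position"]
    M=np.linalg.inv(T@np.array(k["T_tool_cam"]));return k,M[:3,:3],M[:3,3]
def proj(K,X):
    k,R,t=K;p=np.atleast_2d(X)@R.T+t
    return np.c_[k["fx"]*p[:,0]/p[:,2]+k["cx"],k["fy"]*p[:,1]/p[:,2]+k["cy"]]
def w(pose,X):
    x,y,a=pose;X=np.atleast_2d(X).astype(float);c,s=np.cos(a),np.sin(a)
    return np.c_[x+c*X[:,0]-s*X[:,1],y+s*X[:,0]+c*X[:,1],X[:,2]]
def fit(obs,x0): # obs: list of (K,local,px)
    f=lambda p:np.concatenate([(proj(K,w(p,X))-u).ravel() for K,X,u in obs])
    r=least_squares(f,x0);return r.x,r.fun.reshape(-1,2)
def ray(K,u,z):
    k,R,t=K;d=R.T@np.array([(u[0]-k["cx"])/k["fx"],(u[1]-k["cy"])/k["fy"],1]);c=-R.T@t
    return c+d*(z-c[2])/d[2]
E
python3 - <<'E'
from h import *
S=cam("scene");D=cam("side")
s=lambda *u:np.array(u)/3.4+[220,130]
d=lambda *u:np.array(u)/3.4+[195,150]
ob=[(S,[.162,-.212,.08],s(233,384)),(S,[.162,.212,.08],s(772,425)),(S,[.162,-.212,0],s(230,420)),(S,[.162,.212,0],s(757,459)),
 (D,[.162,.212,.08],d(28,400)),(D,[.162,.212,0],d(40,487))]
p,r=fit(ob,[.5,.06,0]);print("drawer",p,"\n",r.round(1))
ob=[(S,[-.035,-.055,.05],s(35,117)),(S,[-.035,.055,.05],s(162,133)),(S,[.035,.055,.05],s(150,183)),(S,[.035,-.055,.05],s(20,166)),(S,[.035,-.055,0],s(18,188)),(S,[.035,.055,0],s(147,220)),]
q,r=fit(ob,[.465,-.32,0]);print("pen",q,"\n",r.round(1))
print("slot",w(q,[-.012,0,.05]))
for c,u,z in [(S,s(604,150),.154),(S,s(603,105),.154),(D,d(352,240),.154),(D,d(410,250),.154),(S,s(590,350),.064),(D,d(180,340),.046)]: 
    X=ray(c,u,z);c_,s_=np.cos(p[2]),np.sin(p[2]);v=X[:2]-p[:2];print(X.round(3),"drawer",(c_*v[0]+s_*v[1]).round(3),(-s_*v[0]+c_*v[1]).round(3))
E
```

```text
drawer [0.48801381 0.0363197  0.0609764 ] 
 [[-1.6 -0.2]
 [ 1.3 -1.6]
 [ 1.7  0.2]
 [-2.1 -1.1]
 [-1.4 -0.5]
 [-1.   0. ]]
pen [ 0.44466131 -0.33231928 -0.04747574] 
 [[ 1.7 -3.4]
 [-0.8 -2.8]
 [-3.3  1.9]
 [-0.8  1.3]
 [ 3.4  3.4]
 [-0.  -0.5]]
slot [[ 0.43267484 -0.33174979  0.05      ]]
[0.457 0.106 0.154] drawer -0.027 0.072
[0.414 0.104 0.154] drawer -0.07 0.072
[0.449 0.107 0.154] drawer -0.034 0.073
[0.406 0.107 0.154] drawer -0.078 0.076
[0.59  0.115 0.064] drawer 0.106 0.073
[0.584 0.123 0.046] drawer 0.101 0.08
```

```bash
python3 -m jog '[{"grip":0,"travel":[0,0,4],"twist":8},{"grip":0,"travel":[-2.4,-4,1],"twist":8},{"grip":0,"travel":[-2.4,-4,1],"twist":8},{"grip":0,"travel":[-2.4,-4,1],"twist":8},{"grip":0,"travel":[-2.4,-4,1],"twist":8},{"grip":0,"travel":[-2.4,-4,1],"twist":8},{"grip":0,"travel":[-2.4,-4,1],"twist":8},{"grip":0,"travel":[-2.4,-4,1],"twist":8}]' 20
python3 -m jog '[{"grip":0,"travel":[-2.4,-4,0],"twist":8},{"grip":0,"travel":[0,0,0],"twist":8},{"grip":0,"travel":[0,0,0],"twist":7},{"grip":0,"travel":[0,0,0],"twist":0},{"grip":0,"travel":[0,0,0],"twist":0},{"grip":0,"travel":[0,0,0],"twist":0}]'
python3 - <<'E'
from h import *
o=get_obs();print(np.round(get_calibration("wrist")["T_tool_cam"],3),np.round(o["q"],2),o["position"],o["tool_rot"])
K=cam("wrist",o);im=camera("wrist");cv2.imwrite("pics/w1.png",im[:,:,::-1])
for n in ["post","pen_block"]:
    print(n,[(np.round(d["at"],3).tolist(),round(d["p"],2)) for d in search_frame(n,"wrist")[:3]])
im=camera("scene");cv2.imwrite("pics/scene1.png",im[:,:,::-1])
for n in ["drawer","trigger_grip","pad_face","pad","handle_grip","clamp","first_post"]:
    print(n,[(np.round(d["at"],3).tolist(),round(d["p"],2)) for d in search_frame(n,"scene")[:3]])
E
```

```text
time: 2.4
position: [0.4589, -0.2767, 0.3159]
tool_rot: [0.23, 0.973, -0.0, 0.0]
ft_force: [0.2, -1.0, 0.2]
grip_width: 0.0873
time: 3.0
position: [0.4369, -0.314, 0.3152]
tool_rot: [0.037, 0.999, -0.0, -0.0]
ft_force: [0.5, 0.1, -0.2]
grip_width: 0.0868
[[ 0.001 -0.956 -0.293  0.081]
 [ 1.     0.     0.001 -0.   ]
 [-0.001 -0.293  0.956 -0.179]
 [ 0.     0.     0.     1.   ]] [-0.83  0.29  1.5  -0.    1.34 -2.33] [ 0.43688789 -0.31396513  0.31524511] [ 3.69368153e-02  9.99317603e-01 -1.66354864e-06 -2.24688393e-05]
post [([0.433, -0.334, 0.139], 0.82), ([0.49, -0.11, 0.011], 0.17)]
pen_block [([0.301, -0.313, 0.048], 0.92), ([0.578, -0.311, 0.048], 0.87), ([0.581, -0.44, 0.039], 0.67)]
drawer [([0.502, 0.03, 0.015], 0.84)]
trigger_grip [([0.449, 0.105, 0.059], 0.53)]
pad_face [([0.593, 0.115, 0.05], 0.61), ([0.647, -0.111, 0.126], 0.33)]
pad [([0.646, -0.108, 0.126], 0.27)]
handle_grip [([0.453, 0.107, 0.061], 0.78), ([0.453, 0.107, 0.124], 0.5)]
clamp [([0.452, 0.103, 0.059], 0.98), ([0.436, 0.189, 0.03], 0.31)]
first_post [([0.648, -0.109, 0.128], 0.74), ([0.504, 0.03, 0.015], 0.27)]
```

View pics/w1.png

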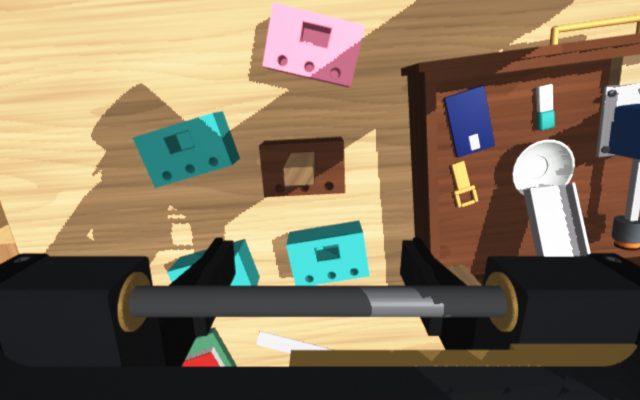

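The wrist view shows the dark pen block at (260–345, 138–197) with the post's top at about (299,168). The jaw axis runs along the image's horizontal. I'll zoom in on the block and post.

Run:
```python
import cv2,numpy as np
a=cv2.imread("pics/w1.png")[125:205,250:355]
b=cv2.imread("pics/scene1.png")[130:275,280:460]
A=cv2.resize(a,None,fx=5.5,fy=5.5,interpolation=cv2.INTER_CUBIC)
B=cv2.resize(a*0+0,None,fx=1,fy=1)
cv2.imwrite("pics/c3.png",cv2.convertScaleAbs(A,alpha=1.6))
cv2.imwrite("pics/c4.png",cv2.convertScaleAbs(cv2.resize(b,None,fx=4.1,fy=4.1,interpolation=cv2.INTER_CUBIC),alpha=1.4))
```

```text
(no output)
```

View pics/c3.png

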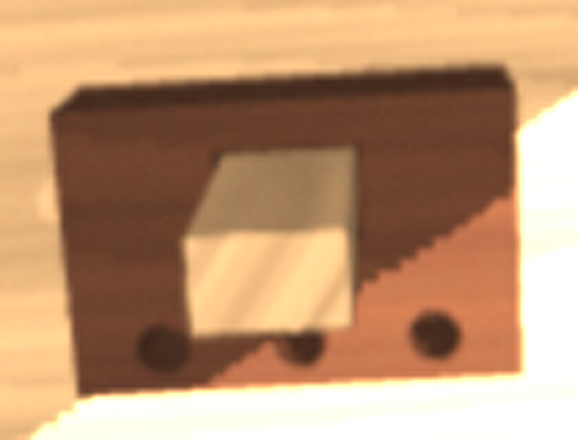

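View pics/c4.png

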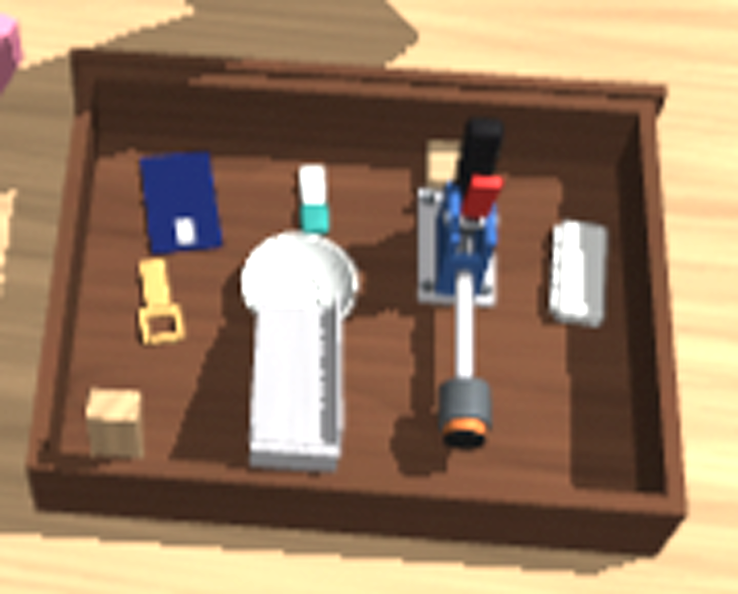

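Run:
```python
from h import *
S=cam("scene");W=cam("wrist")
s=lambda *u:np.array(u)/4.1+[280,130]
d=lambda *u:np.array(u)/5.5+[250,125]
ob=[(S,[.162,-.212,.08],s(33,470)),(S,[.162,.212,.08],s(684,514)),(S,[.162,-.212,0],s(35,508)),(S,[.162,.212,0],s(657,553)),
(S,[.15,-.2,.08],s(65,463)),(S,[.15,.2,.08],s(668,497)),(S,[-.15,-.2,.08],s(96,82)),(S,[-.15,.2,.08],s(640,110)),
(S,[.13,-.171,.138],s(90,391)),(S,[.13,-.139,.138],s(137,391)),(S,[.15,-.139,.138],s(143,421)),(S,[.15,-.171,.138],s(88,423))]
p,r=fit(ob,[.5,.06,0]);print("drawer",p,"\n",r.round(1))
ob=[(W,[-.035,-.055,.05],d(55,115)),(W,[-.035,.055,.05],d(513,91)),(W,[.035,.055,.05],d(521,372)),(W,[.035,-.055,.05],d(80,393))]
q,r=fit(ob,[.465,-.32,0]);print("pen",q,"\n",r.round(1));print("slot",w(q,[-.012,0,.05]))
ob=[(W,[-.01,-.016,.14],d(187,237)),(W,[-.01,.016,.14],d(352,228)),(W,[.01,.016,.14],d(352,325)),(W,[.01,-.016,.14],d(192,335))]
t,r=fit(ob,[.465,-.32,0]);print("post",t,"\n",r.round(1))
c_,s_=np.cos(p[2]),np.sin(p[2])
for n,u,z in [("trig top",s(485,182),.154),("handle",s(484,130),.154),("cup",s(466,382),.064),("rodstart",s(465,275),.051),("padface",s(465,437),.046)]:
    X=ray(S,u,z);v=X[:2]-p[:2];print(n,X.round(4),"drawer",(c_*v[0]+s_*v[1]).round(4),(-s_*v[0]+c_*v[1]).round(4))
o=get_obs();print(o["position"],Ro.from_quat(o["tool_rot"]).as_matrix()[:,1])
```

```text
drawer [0.49318148 0.03710256 0.06166252] 
 [[-1.2  0. ]
 [ 2.  -0.1]
 [ 0.8  1.6]
 [ 0.6  0.7]
 [-4.  -2.2]
 [ 0.9 -0.6]
 [-0.4 -0.8]
 [-0.2 -0. ]
 [ 0.4 -0.1]
 [ 1.5  0.7]
 [-0.6  0.6]
 [ 0.1 -0.7]]
pen [ 0.44898259 -0.33387772 -0.02285504] 
 [[-1.  -0.6]
 [ 0.7 -0.5]
 [ 0.7  0.6]
 [-0.4  0.7]]
slot [[ 0.43698572 -0.33360348  0.05      ]]
post [ 0.43672676 -0.33343962 -0.0269966 ] 
 [[-0.5 -0.5]
 [-0.1 -0.2]
 [ 0.8  0.6]
 [-0.1  0.1]]
trig top [0.4578 0.1083 0.154 ] drawer -0.031 0.0732
handle [0.4164 0.1059 0.154 ] drawer -0.0724 0.0734
cup [0.5601 0.1142 0.064 ] drawer 0.0716 0.0728
rodstart [0.4697 0.1113 0.051 ] drawer -0.0189 0.0755
padface [0.5923 0.1177 0.046 ] drawer 0.1039 0.0744
[ 0.43676314 -0.3142705   0.31524418] [ 7.27555496e-02  9.97349803e-01 -7.29902483e-06]
```

The fit puts the post at about (0.4367, −0.3334), yaw −1.5°. The drawer is at (0.493, 0.037), yaw 3.5°, and the clamp line at drawer y ≈ 0.0735. Next I descend onto the post.

```bash
python3 -m jog '[{"grip":0,"travel":[0,-1.9,-3],"twist":2.7},{"grip":0,"travel":[0,0,-4],"twist":0},{"grip":0,"travel":[0,0,-4],"twist":0},{"grip":0,"travel":[0,0,-3],"twist":0},{"grip":0,"travel":[0,0,0],"twist":0},{"grip":0,"travel":[0,0,0],"twist":0}]'
python3 - <<'E'
from h import *
o=get_obs();print(o["position"],Ro.from_quat(o["tool_rot"]).as_matrix()[:,1])
K=cam("wrist",o);im=camera("wrist");cv2.imwrite("pics/w2.png",im[:,:,::-1])
print([(np.round(d["at"],4).tolist(),round(d["p"],2)) for d in search_frame("post","wrist")[:3]])
print(proj(K,w([.4367,-.3334,-.025],[[-.01,-.016,.14],[-.01,.016,.14],[.01,.016,.14],[.01,-.016,.14]])))
E
```

```text
time: 4.15
position: [0.4369, -0.3336, 0.1755]
tool_rot: [0.013, 1.0, 0.0, -0.0]
ft_force: [0.2, -0.2, 0.6]
grip_width: 0.0868
[ 0.43693958 -0.33362637  0.1755129 ] [2.57413972e-02 9.99668632e-01 7.85027825e-05]
[([0.4283, -0.3332, 0.1402], 0.57)]
[[293.42992869 207.27457535]
 [341.95339163 207.25340086]
 [341.33586277 235.32392771]
 [294.04105994 235.34719489]]
```

View pics/w2.png

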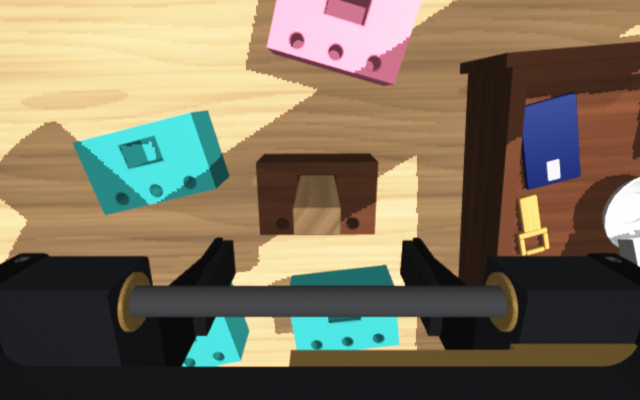

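The post's top face sits at columns 293–341 from row ~208, as predicted. I'll go down, grip and lift.

```bash
python3 -m jog '[{"grip":0,"travel":[0,0,-3],"twist":0},{"grip":0,"travel":[0,0,-2.2],"twist":0},{"grip":0,"travel":[0,0,0],"twist":0},{"grip":255,"travel":[0,0,0],"twist":0},{"grip":255,"travel":[0,0,0],"twist":0},{"grip":255,"travel":[0,0,0],"twist":0},{"grip":255,"travel":[0,0,0],"twist":0},{"grip":255,"travel":[0,0,0],"twist":0}]' 25
python3 -m jog '[{"grip":255,"travel":[0,0,0],"twist":0},{"grip":255,"travel":[0,0,0],"twist":0},{"grip":255,"travel":[0,0,0],"twist":0},{"grip":255,"travel":[0,0,0],"twist":0}]'
```

```text
time: 5.05
position: [0.437, -0.3336, 0.1238]
tool_rot: [0.013, 1.0, -0.0, 0.0]
ft_force: [-0.0, 0.3, 0.5]
grip_width: 0.0546
time: 5.45
position: [0.4367, -0.3334, 0.1232]
tool_rot: [0.013, 1.0, -0.0, -0.0]
ft_force: [-0.1, 0.4, -0.1]
grip_width: 0.03
```

```bash
python3 -m jog '[{"grip":255,"travel":[0,0,0],"twist":0},{"grip":255,"travel":[0,0,0],"twist":0},{"grip":255,"travel":[0,0,0.5],"twist":0},{"grip":255,"travel":[0,0,1.5],"twist":0},{"grip":255,"travel":[0,0,2],"twist":0},{"grip":255,"travel":[0,0,2.5],"twist":0},{"grip":255,"travel":[0,0,2.5],"twist":0},{"grip":255,"travel":[0,0,2],"twist":0}]'
python3 -m jog '[{"grip":255,"travel":[0,0,1.5],"twist":0},{"grip":255,"travel":[0,0,0],"twist":0},{"grip":255,"travel":[0,0,0],"twist":0}]'
python3 - <<'E'
from h import *
o=get_obs();print(o["position"],Ro.from_quat(o["tool_rot"]).as_matrix()[:,1])
for c in ["scene","side","wrist"]:
    im=camera(c);cv2.imwrite(f"pics/l_{c}.png",im[:,:,::-1])
    print(c,[(np.round(d["at"],4).tolist(),round(d["p"],2)) for d in search_frame("post",c)[:3]])
E
```

```text
time: 6.25
position: [0.4367, -0.3329, 0.2345]
tool_rot: [0.013, 1.0, 0.0, 0.0]
ft_force: [0.2, 0.4, 0.5]
grip_width: 0.0003
time: 6.55
position: [0.4364, -0.3327, 0.2479]
tool_rot: [0.013, 1.0, 0.0, -0.0]
ft_force: [-0.1, -0.1, -0.3]
grip_width: 0.0003
[ 0.43644017 -0.33271115  0.24786206] [2.55926998e-02 9.99672091e-01 8.51545645e-04]
scene [([0.4471, -0.3294, 0.1114], 0.65), ([0.4514, 0.1095, 0.1209], 0.37)]
side [([0.4329, -0.3179, 0.0967], 0.79)]
wrist [([0.4299, -0.3374, 0.1398], 0.69)]
```

Run:
```python
import cv2,numpy as np
a=cv2.imread("pics/l_side.png")[120:240,215:400]; b=cv2.imread("pics/l_wrist.png")[100:270,160:460]
A=cv2.resize(a,(640,415),interpolation=cv2.INTER_CUBIC)[:,:]; B=cv2.resize(b,(320,181),interpolation=cv2.INTER_CUBIC)
cv2.imwrite("pics/c5.png",np.vstack([A,np.hstack([B,np.zeros((181,320,3),np.uint8)])]))
```

```text
(no output)
```

View pics/c5.png

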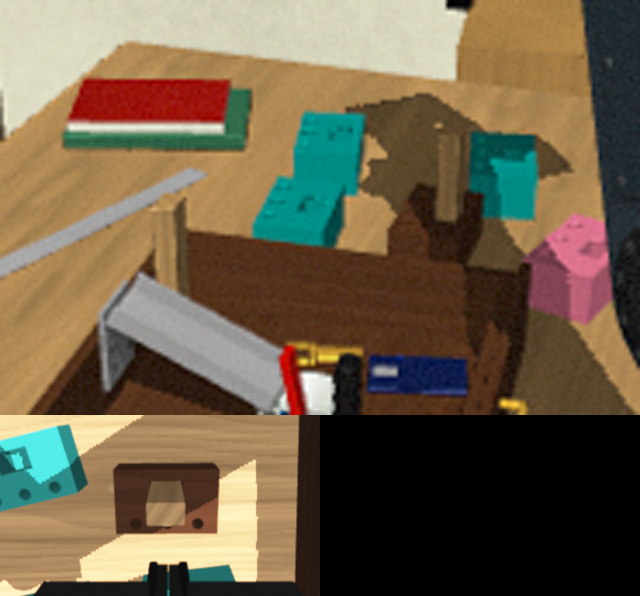

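Run:
```python
from h import *
k=get_calibration("wrist");T=np.linalg.inv(np.array(k["T_tool_cam"]))
print(k["fx"],k["cx"],k["cy"])
for z in (0,.003,.022): print(z,proj((k,T[:3,:3],T[:3,3]),[[0,0,z],[.0095,0,z],[-.0095,0,z]]).round(1).tolist())
o=get_obs();K=cam("wrist",o);print("post now",proj(K,[.4367,-.3334,.14]))
# cross-check with scene & side: post top corners
P=[[-.01,-.016,.14],[-.01,.016,.14],[.01,.016,.14],[.01,-.016,.14]]
for c in("scene","side"):print(c,proj(cam(c),w([.4367,-.3334,-.025],P)).round(1).tolist())
```

```text
342.3991490177479 317.32569913067164 199.85261081645083
0 [[317.4, 244.0], [317.4, 228.4], [317.4, 259.1]]
0.003 [[317.4, 241.8], [317.4, 226.4], [317.4, 256.7]]
0.022 [[317.4, 229.4], [317.4, 215.2], [317.4, 243.3]]
post now [[316.59957301 192.99573465]]
scene [[236.3, 149.9], [247.2, 151.3], [245.4, 157.1], [234.4, 155.6]]
side [[348.8, 155.2], [346.5, 158.9], [340.6, 158.1], [343.1, 154.4]]
```

Run:
```python
from h import *
D=cam("side")
P=np.array([.624,0,.205])
for z in (-.022,0,.015,.03,.04):
    print(z,proj(D,P+np.array([[.0435,0,z],[.0585,0,z],[-.0435,0,z],[-.0585,0,z]])).round(1).tolist())
```

```text
-0.022 [[235.7, 178.4], [230.8, 177.6], [265.1, 183.0], [270.3, 183.8]]
0 [[235.1, 171.2], [230.1, 170.4], [264.7, 175.7], [270.0, 176.4]]
0.015 [[234.6, 166.2], [229.6, 165.5], [264.5, 170.6], [269.7, 171.4]]
0.03 [[234.2, 161.1], [229.1, 160.4], [264.2, 165.5], [269.5, 166.2]]
0.04 [[233.9, 157.7], [228.8, 157.0], [264.1, 162.0], [269.4, 162.8]]
```

The scene, side and wrist views all agree on the post's position. The fingertips don't fit: both the side and wrist views put them about 15 mm behind the reported TCP instead of 22 mm ahead. That would mean the first grasp only nipped the top 2 mm of the post. I'll check the gripper itself before the next try.

Run:
```python
from h import *
a=cv2.imread("pics/side0.png")[95:180,200:300]
A=cv2.convertScaleAbs(cv2.resize(a,None,fx=5.5,fy=5.5,interpolation=cv2.INTER_CUBIC),alpha=1.6,beta=20)
D=cam("side");P=np.array([.624,0,.205])
for z in (.05,-.022):
    for x in (.0435,-.0435):
        u=(proj(D,P+[x,0,z])[0]-[200,95])*5.5;cv2.drawMarker(A,tuple(int(v) for v in u),(0,255,0),0,14,1)
cv2.imwrite("pics/c6.png",A)
print(get_calibration("side")["t"])
```

```text
[0.42353129 0.21951385 1.07889699]
```

View pics/c6.png

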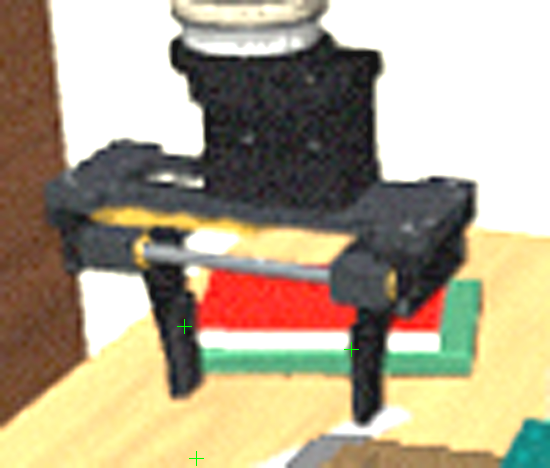

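The whole gripper, body included, sits about 36 mm higher than the reported TCP implies. The finger length below the body is nominal, and the lateral position fits. So I'll work with actual z ≈ reported z + 36 mm and grasp again that much lower.

```bash
python3 -m jog '[{"grip":100,"travel":[0,0,0],"twist":0},{"grip":100,"travel":[0,0,0],"twist":0},{"grip":100,"travel":[0,0,0],"twist":0},{"grip":100,"travel":[0,0,0],"twist":0},{"grip":100,"travel":[0,0,0],"twist":0},{"grip":100,"travel":[0,0,0],"twist":0},{"grip":100,"travel":[0,0,-3],"twist":0},{"grip":100,"travel":[0,0,-2],"twist":0}]'
python3 -m jog '[{"grip":100,"travel":[0,0,0],"twist":0},{"grip":100,"travel":[0,0,0],"twist":0},{"grip":100,"travel":[0,0,0],"twist":0}]'
```

```text
time: 7.65
position: [0.4367, -0.3332, 0.1976]
tool_rot: [0.013, 1.0, -0.0, 0.0]
ft_force: [-1.1, -0.1, -0.5]
grip_width: 0.0507
time: 7.95
position: [0.4374, -0.3341, 0.1995]
tool_rot: [0.013, 1.0, -0.001, 0.001]
ft_force: [-0.2, -0.6, 0.2]
grip_width: 0.053
```

```bash
python3 -m jog '[{"grip":100,"travel":[0,0,-3],"twist":0},{"grip":100,"travel":[0,0,-3],"twist":0},{"grip":100,"travel":[0,0,-3],"twist":0},{"grip":100,"travel":[0,0,-2.2],"twist":0},{"grip":100,"travel":[0,0,0],"twist":0},{"grip":255,"travel":[0,0,0],"twist":0},{"grip":255,"travel":[0,0,0],"twist":0},{"grip":255,"travel":[0,0,0],"twist":0}]' 25
python3 -m jog '[{"grip":255,"travel":[0,0,0],"twist":0},{"grip":255,"travel":[0,0,0],"twist":0},{"grip":255,"travel":[0,0,0],"twist":0},{"grip":255,"travel":[0,0,0],"twist":0},{"grip":255,"travel":[0,0,0],"twist":0}]'
```

```text
time: 8.75
position: [0.4377, -0.3343, 0.0879]
tool_rot: [0.013, 1.0, -0.001, 0.001]
ft_force: [0.1, -0.7, 0.2]
grip_width: 0.0368
time: 9.25
position: [0.4375, -0.3342, 0.0876]
tool_rot: [0.013, 1.0, -0.001, 0.001]
ft_force: [0.1, 0.2, 6.7]
grip_width: 0.0318
```

```bash
python3 -m jog '[{"grip":255,"travel":[0,0,0.5],"twist":0},{"grip":255,"travel":[0,0,1],"twist":0},{"grip":255,"travel":[0,0,1.5],"twist":0},{"grip":255,"travel":[0,0,2],"twist":0},{"grip":255,"travel":[0,0,2.5],"twist":0},{"grip":255,"travel":[0,0,2.5],"twist":0},{"grip":255,"travel":[0,0,2.5],"twist":0},{"grip":255,"travel":[0,0,1.5],"twist":0}]'
python3 -m jog '[{"grip":255,"travel":[0,0,0],"twist":0},{"grip":255,"travel":[0,0,0],"twist":0},{"grip":255,"travel":[0,0,0],"twist":0}]'
python3 - <<'E'
from h import *
o=get_obs();print(o["position"],Ro.from_quat(o["tool_rot"]).as_matrix().round(4).tolist())
for c in ["scene","side","wrist"]:
    im=camera(c);cv2.imwrite(f"pics/m_{c}.png",im[:,:,::-1])
    print(c,[(np.round(d["at"],4).tolist(),round(d["p"],2)) for d in search_frame("post",c)[:3]])
E
```

```text
time: 10.05
position: [0.437, -0.3336, 0.2288]
tool_rot: [0.013, 1.0, -0.001, 0.001]
ft_force: [-0.6, 0.7, -1.8]
grip_width: 0.0321
time: 10.35
position: [0.436, -0.3325, 0.2251]
tool_rot: [0.013, 1.0, 0.001, -0.001]
ft_force: [0.1, 0.3, -1.3]
grip_width: 0.0319
[ 0.43597992 -0.33247022  0.22514994] [[-0.9997, 0.0257, -0.0018], [0.0257, 0.9997, 0.002], [0.0019, 0.002, -1.0]]
scene [([0.4462, -0.3265, 0.2186], 0.67)]
side [([0.4282, -0.3155, 0.1967], 0.62)]
wrist [([0.4246, -0.3339, 0.2499], 0.63)]
```

The post is lifted and held. Next I carry it over the drawer and stop short of the wall to measure the clamp line from near.

```bash
python3 -m jog '[{"grip":255,"travel":[1,2.5,0],"twist":0.5},{"grip":255,"travel":[1.7,4.5,0],"twist":0.5},{"grip":255,"travel":[1.7,4.5,0],"twist":0.5},{"grip":255,"travel":[1.7,4.5,0],"twist":0.5},{"grip":255,"travel":[1.7,4.5,0],"twist":0.5},{"grip":255,"travel":[1.7,4.5,0],"twist":0.5},{"grip":255,"travel":[1.7,4.5,0],"twist":0.5},{"grip":255,"travel":[1.7,4.5,0],"twist":0.5}]'
python3 -m jog '[{"grip":255,"travel":[1.7,4.5,0],"twist":0.5},{"grip":255,"travel":[1.7,4,0],"twist":0.5},{"grip":255,"travel":[0.8,2,0],"twist":0},{"grip":255,"travel":[0,0,0],"twist":0},{"grip":255,"travel":[0,0,0],"twist":0},{"grip":255,"travel":[0,0,0],"twist":0},{"grip":255,"travel":[0,0,0],"twist":0}]'
python3 - <<'E'
from h import *
o=get_obs();print(o["position"],Ro.from_quat(o["tool_rot"]).as_matrix().round(4).tolist())
for c in ["wrist","scene","side"]:
    im=camera(c);cv2.imwrite(f"pics/n_{c}.png",im[:,:,::-1])
    for n in ["post","pad_face","pad","trigger_grip","handle_grip","clamp"]:
        print(c,n,[(np.round(d["at"],4).tolist(),round(d["p"],2)) for d in search_frame(n,c)[:2]])
E
```

```text
time: 11.45
position: [0.5662, 0.0086, 0.2261]
tool_rot: [-0.022, 1.0, -0.0, -0.0]
ft_force: [1.1, 0.7, -0.9]
grip_width: 0.0318
time: 12.15
position: [0.6074, 0.1103, 0.2262]
tool_rot: [-0.03, 1.0, -0.0, -0.0]
ft_force: [0.1, -1.0, 0.5]
grip_width: 0.0321
[0.60735927 0.11030306 0.2261977 ] [[-0.9982, -0.0598, -0.0006], [-0.0598, 0.9982, -0.0003], [0.0006, -0.0003, -1.0]]
wrist post []
wrist pad_face [([0.5877, 0.1132, 0.0591], 0.78), ([0.6318, -0.1026, 0.1103], 0.36)]
wrist pad [([0.5902, 0.1225, 0.0604], 0.84)]
wrist trigger_grip []
wrist handle_grip [([0.4834, 0.1142, 0.0489], 0.76)]
wrist clamp [([0.4841, 0.1116, 0.0512], 0.62)]
scene post [([0.6165, 0.114, 0.2222], 0.91)]
scene pad_face [([0.5922, 0.1149, 0.0507], 0.42)]
scene pad [([0.5934, 0.1126, 0.0555], 0.52), ([0.645, -0.1106, 0.1263], 0.4)]
scene trigger_grip [([0.4617, -0.3279, 0.0514], 0.41), ([0.4097, -0.0996, 0.0145], 0.27)]
scene handle_grip [([0.5724, 0.1065, 0.0518], 0.76)]
scene clamp [([0.5707, 0.1025, 0.0585], 0.66)]
side post [([0.5969, 0.1289, 0.2045], 0.7)]
side pad_face [([0.5873, 0.127, 0.0524], 0.49), ([0.5086, 0.0879, 0.0399], 0.32)]
side pad [([0.5879, 0.1244, 0.0593], 0.38)]
side trigger_grip [([0.5818, -0.0051, 0.0706], 0.71)]
side handle_grip [([0.4271, 0.1197, 0.045], 0.77)]
side clamp [([0.4272, 0.1177, 0.0501], 0.58)]
```

View pics/n_wrist.png

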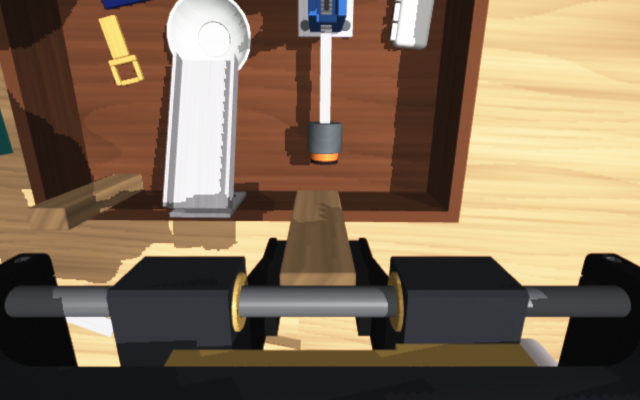

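The wrist view shows the held post, with its lower end at columns 297–340, row ~190. The rod runs at column ~325 and the cup at (308–341, 122–155), with the orange pad at row ~158. The right back corner of the drawer is at about (459,220). I'll compute the clamp line and wall from this.

Run:
```python
from h import *
o={"position":[0.60735927,0.11030306,0.2261977],"tool_rot":get_obs()["tool_rot"]}
W=cam("wrist",o);p=np.array([.4932,.0371,.0617])
def loc(X,p=p):
    c,s=np.cos(p[2]),np.sin(p[2]);v=X[:2]-p[:2];return np.array([c*v[0]+s*v[1],-s*v[0]+c*v[1]]).round(4)
im=cv2.imread("pics/n_wrist.png").astype(int)
for c in (370,400,420): print(c,[(r,im[r,c].sum()//3) for r in range(184,226,1)])
for r in (60,150): print(r,[(c,im[r,c].sum()//3) for c in range(425,492,2)])
for n,u,z in [("rod",(326,36),.051),("rod",(325,118),.051),("cupL",(308,135),.046),("cupR",(341.5,135),.046),("padL",(311,160),.046),("padR",(340,160),.046),("outer corner",(459,220),.08)]:
    X=ray(W,u,z);print(n,X.round(4),loc(X))
print("post bottom corners",proj(W,w([.6066,.1103,.06],[[-.01,-.016,.1475],[-.01,.016,.1475],[-.01,-.016,.2775],[-.01,.016,.2775]])).round(1).tolist())
for z in (.008,.08): print(z,proj(W,w(p,[[.15,.12,z],[.15,.19,z],[.162,.12,z],[.162,.212,z],[.05,.2,z],[-.05,.2,z]])).round(1).tolist())
```

```text
370 [(184, np.int64(89)), (185, np.int64(89)), (186, np.int64(91)), (187, np.int64(92)), (188, np.int64(93)), (189, np.int64(94)), (190, np.int64(90)), (191, np.int64(69)), (192, np.int64(47)), (193, np.int64(40)), (194, np.int64(40)), (195, np.int64(41)), (196, np.int64(40)), (197, np.int64(41)), (198, np.int64(40)), (199, np.int64(41)), (200, np.int64(41)), (201, np.int64(40)), (202, np.int64(39)), (203, np.int64(39)), (204, np.int64(41)), (205, np.int64(39)), (206, np.int64(39)), (207, np.int64(40)), (208, np.int64(40)), (209, np.int64(37)), (210, np.int64(54)), (211, np.int64(79)), (212, np.int64(88)), (213, np.int64(89)), (214, np.int64(89)), (215, np.int64(89)), (216, np.int64(89)), (217, np.int64(89)), (218, np.int64(89)), (219, np.int64(89)), (220, np.int64(92)), (221, np.int64(124)), (222, np.int64(192)), (223, np.int64(214)), (224, np.int64(216)), (225, np.int64(213))]
400 [(184, np.int64(44)), (185, np.int64(44)), (186, np.int64(45)), (187, np.int64(48)), (188, np.int64(50)), (189, np.int64(50)), (190, np.int64(49)), (191, np.int64(42)), (192, np.int64(36)), (193, np.int64
[... 2934 characters left out ...]
4(224)), (485, np.int64(225)), (487, np.int64(225)), (489, np.int64(225)), (491, np.int64(225))]
rod [0.473  0.1102 0.051 ] [-0.0157  0.0742]
rod [0.5482 0.1145 0.051 ] [0.0597 0.0738]
cupL [0.5668 0.0982 0.046 ] [0.0772 0.0564]
cupR [0.5646 0.1329 0.046 ] [0.0772 0.0912]
padL [0.5927 0.1028 0.046 ] [0.1034 0.0594]
padR [0.5908 0.1334 0.046 ] [0.1034 0.0901]
outer corner [0.6384 0.2559 0.08  ] [0.1584 0.2095]
post bottom corners [[296.8, 189.2], [337.9, 189.3], [279.2, 271.5], [356.0, 271.6]]
0.008 [[362.0, 192.6], [420.0, 192.6], [361.6, 202.1], [437.2, 202.1], [436.9, 106.7], [446.8, 6.5]]
0.08 [[371.0, 212.1], [440.6, 212.2], [370.4, 223.3], [461.1, 223.3], [463.1, 109.3], [478.1, -14.8]]
```

The wall measures about 1.5 mm nearer than the first fit, and the clamp line at the wall is y ≈ 0.120. The post offset is confirmed. I'll align, lower to just above the floor, then nudge it to the wall.

```bash
python3 -m jog '[{"grip":255,"travel":[1.3,1,0],"twist":0},{"grip":255,"travel":[0,0,-1],"twist":0},{"grip":255,"travel":[0,0,-2.5],"twist":0},{"grip":255,"travel":[0,0,-3],"twist":0},{"grip":255,"travel":[0,0,-3],"twist":0},{"grip":255,"travel":[0,0,-2],"twist":0},{"grip":255,"travel":[0,0,-1.2],"twist":0},{"grip":255,"travel":[0,0,0],"twist":0}]'
python3 -m jog '[{"grip":255,"travel":[0,0,0],"twist":0},{"grip":255,"travel":[0,0,0],"twist":0},{"grip":255,"travel":[0,0,0],"twist":0}]'
```

```text
time: 14.0
position: [0.6188, 0.1214, 0.097]
tool_rot: [-0.031, 1.0, -0.0, -0.002]
ft_force: [-0.4, 1.0, -0.9]
grip_width: 0.0319
time: 14.3
position: [0.6217, 0.1217, 0.1006]
tool_rot: [-0.031, 1.0, -0.0, 0.001]
ft_force: [0.4, 0.7, -0.8]
grip_width: 0.0321
```

```bash
python3 -m jog '[{"grip":255,"travel":[0,-0.15,-0.6],"twist":0},{"grip":255,"travel":[0,0,-0.4],"twist":0},{"grip":255,"travel":[0,0,0],"twist":0},{"grip":255,"travel":[0,0,0],"twist":0},{"grip":255,"travel":[0,0,0],"twist":0}]'
python3 -m jog '[{"grip":255,"travel":[0.2,0,0],"twist":0},{"grip":255,"travel":[0.2,0,0],"twist":0},{"grip":255,"travel":[0,0,0],"twist":0},{"grip":255,"travel":[0,0,0],"twist":0}]'
```

```text
time: 14.8
position: [0.6208, 0.1202, 0.0892]
tool_rot: [-0.031, 1.0, -0.0, -0.0]
ft_force: [0.4, -1.1, -1.0]
grip_width: 0.0317
time: 15.2
position: [0.6249, 0.1202, 0.0893]
tool_rot: [-0.031, 1.0, -0.0, 0.0]
ft_force: [-0.4, 0.2, -1.7]
grip_width: 0.0317
```

```bash
for i in 1 2 3; do python3 -m jog '[{"grip":255,"travel":[0.1,0,0],"twist":0},{"grip":255,"travel":[0,0,0],"twist":0}]'; done
```

```text
time: 15.4
position: [0.6258, 0.1202, 0.0893]
tool_rot: [-0.031, 1.0, -0.0, 0.0]
ft_force: [-0.6, -0.3, -1.6]
grip_width: 0.0315
time: 15.6
position: [0.6268, 0.1202, 0.0892]
tool_rot: [-0.031, 1.0, 0.0, -0.0]
ft_force: [0.1, -0.7, -0.9]
grip_width: 0.0316
time: 15.8
position: [0.627, 0.1202, 0.0891]
tool_rot: [-0.031, 1.0, -0.0, -0.001]
ft_force: [-1.1, 0.3, 1.1]
grip_width: 0.0319
```

The post met the wall at x ≈ 0.627, as expected. Next it goes down to the floor.

```bash
for i in 1 2 3 4; do python3 -m jog '[{"grip":255,"travel":[0,0,-0.1],"twist":0},{"grip":255,"travel":[0,0,0],"twist":0}]' | grep -E "pos|force"; done
```

```text
position: [0.627, 0.1202, 0.088]
ft_force: [-2.0, 0.5, 0.0]
position: [0.627, 0.1202, 0.087]
ft_force: [-2.9, 0.2, 0.9]
position: [0.627, 0.1202, 0.086]
ft_force: [-3.5, -1.3, -0.0]
position: [0.6271, 0.1202, 0.0857]
ft_force: [-4.8, -0.1, 4.5]
```

```bash
python3 -m jog '[{"grip":255,"travel":[-0.05,0,0.05],"twist":0},{"grip":90,"travel":[0,0,0],"twist":0},{"grip":90,"travel":[0,0,0],"twist":0},{"grip":90,"travel":[0,0,0],"twist":0},{"grip":90,"travel":[0,0,0],"twist":0},{"grip":90,"travel":[0,0,0],"twist":0},{"grip":90,"travel":[0,0,0],"twist":0},{"grip":90,"travel":[0,0,0],"twist":0}]'
python3 -m jog '[{"grip":90,"travel":[0,0,1],"twist":0},{"grip":90,"travel":[0,0,2],"twist":0},{"grip":90,"travel":[0,0,3],"twist":0},{"grip":0,"travel":[0,0,4],"twist":0},{"grip":0,"travel":[0,0,3],"twist":0},{"grip":0,"travel":[0,0,0],"twist":0},{"grip":0,"travel":[0,0,0],"twist":0},{"grip":0,"travel":[0,0,0],"twist":0}]'
python3 - <<'E'
from h import *
o=get_obs();print(o["position"])
for c in ["wrist","scene","side"]:
    im=camera(c);cv2.imwrite(f"pics/p_{c}.png",im[:,:,::-1])
    for n in ["post","trigger_grip"]:
        print(c,n,[(np.round(d["at"],4).tolist(),round(d["p"],2)) for d in search_frame(n,c)[:3]])
    K=cam(c,o);d=[.4917,.0355,.0617]
    print("pred post top",proj(K,w(d,[.140,.0753,.138])).round(1), "face mid",w(d,[.13,.0753,.073]).round(4))
E
```

```text
time: 17.4
position: [0.6273, 0.1202, 0.0857]
tool_rot: [-0.031, 1.0, -0.0, 0.0]
ft_force: [0.5, -0.6, 0.8]
grip_width: 0.056
time: 18.2
position: [0.6262, 0.1202, 0.2148]
tool_rot: [-0.031, 1.0, 0.0, -0.001]
ft_force: [-0.7, -0.2, 0.5]
grip_width: 0.0846
[0.62617501 0.12017822 0.21479313]
wrist post [([0.6203, 0.1188, 0.1343], 0.57)]
wrist trigger_grip []
pred post top [[316.1 204. ]] face mid [[0.6168 0.1187 0.073 ]]
scene post [([0.6354, 0.1234, 0.1296], 0.56), ([0.4153, 0.0995, 0.0618], 0.29)]
scene trigger_grip []
pred post top [[398.9 234.5]] face mid [[0.6168 0.1187 0.073 ]]
side post [([0.6163, 0.1351, 0.0809], 0.85), ([0.6301, -0.0999, 0.1004], 0.35)]
side trigger_grip [([0.4449, 0.1135, 0.1273], 0.71)]
pred post top [[230.7 216.7]] face mid [[0.6168 0.1187 0.073 ]]
```

The post stands where planned. Now I move over the clamp with the jaws turned along its x axis and measure the trigger and handle from above.

```bash
python3 -m jog '[{"grip":0,"travel":[-1,0,0],"twist":-8.5},{"grip":0,"travel":[-2.5,-0.2,0],"twist":-8.5},{"grip":0,"travel":[-2.5,-0.2,0],"twist":-8.5},{"grip":0,"travel":[-2.5,-0.2,0],"twist":-8.5},{"grip":0,"travel":[-2.5,-0.2,0],"twist":-8.5},{"grip":0,"travel":[-2.5,-0.2,0],"twist":-8.5},{"grip":0,"travel":[-2.5,-0.2,0],"twist":-8.5},{"grip":0,"travel":[-2.5,-0.2,0],"twist":-8.5}]'
python3 -m jog '[{"grip":0,"travel":[-0.6,0,0],"twist":-8.5},{"grip":0,"travel":[0,0,0],"twist":-8.5},{"grip":0,"travel":[0,0,0],"twist":-5},{"grip":0,"travel":[0,0,0],"twist":0},{"grip":0,"travel":[0,0,0],"twist":0},{"grip":0,"travel":[0,0,0],"twist":0},{"grip":0,"travel":[0,0,0],"twist":0}]'
python3 - <<'E'
from h import *
o=get_obs();print(o["position"],Ro.from_quat(o["tool_rot"]).as_matrix().round(4)[:,1],np.round(o["q"],2))
for c in ["wrist","scene","side"]:
    im=camera(c);cv2.imwrite(f"pics/q_{c}.png",im[:,:,::-1])
    for n in ["post","trigger_grip","handle_grip","trigger","pad_face"]:
        print(c,n,[(np.round(d["at"],4).tolist(),round(d["p"],2)) for d in search_frame(n,c)[:3]])
K=cam("wrist",o)
cl=lambda X:w([.4486,.1087,.0617],X)
print(proj(K,cl([[-.04,.012,.154],[-.024,.012,.154],[-.04,-.012,.154],[.005,.01,.154],[.013,.01,.154],[.013,-.01,.154]])).round(1).tolist())
E
```

```text
time: 19.45
position: [0.4413, 0.1061, 0.2159]
tool_rot: [0.536, 0.844, 0.0, 0.0]
ft_force: [0.3, -0.8, 0.8]
grip_width: 0.0871
time: 20.15
position: [0.4363, 0.1062, 0.2157]
tool_rot: [0.685, 0.729, -0.0, -0.0]
ft_force: [0.3, -0.3, 0.5]
grip_width: 0.0873
[0.43627722 0.10620384 0.21572906] [ 0.9981  0.0624 -0.    ] [-0.01  0.28  1.84  0.    1.02 -0.07]
wrist post [([0.6195, 0.12, 0.1063], 0.67)]
wrist trigger_grip [([0.4473, 0.1102, 0.1374], 0.56), ([0.5877, 0.1216, 0.0581], 0.56)]
wrist handle_grip [([0.4289, 0.1152, 0.0564], 0.66), ([0.5508, 0.116, 0.0493], 0.27)]
wrist trigger [([0.4045, -0.107, 0.0123], 0.72), ([0.4518, 0.1137, 0.1342], 0.61)]
wrist pad_face [([0.5882, 0.1184, 0.0603], 0.7), ([0.3957, -0.001, 0.0138], 0.21)]
scene post [([0.4514, 0.108, 0.123], 0.36)]
scene trigger_grip []
scene handle_grip [([0.4523, 0.1067, 0.0561], 0.57)]
scene trigger []
scene pad_face [([0.4985, -0.1116, 0.016], 0.18)]
side post [([0.6159, 0.1333, 0.0795], 0.92)]
side trigger_grip [([0.4446, 0.116, 0.1272], 0.59), ([0.6297, -0.1012, 0.0991], 0.18)]
side handle_grip [([0.4264, 0.1174, 0.048], 0.71)]
side trigger [([0.4463, 0.1178, 0.1254], 0.48)]
side pad_face []
[[279.9, 191.0], [301.9, 191.0], [280.9, 221.8], [341.6, 193.7], [352.5, 193.7], [351.7, 219.4]]
```

Run:
```python
from h import *
im=cv2.imread("pics/q_wrist.png")
hsv=cv2.cvtColor(im,cv2.COLOR_BGR2HSV)
m=(((hsv[...,0]<8)|(hsv[...,0]>172))&(hsv[...,1]>180)&(hsv[...,2]>90)).astype(np.uint8)
m[240:]=0
n,l,st,ce=cv2.connectedComponentsWithStats(m);print([(s.tolist(),c.round(1).tolist()) for s,c in zip(st,ce) if s[4]>20][1:])
a=cv2.resize(im[140:260,230:430],(800,480)[:2],interpolation=cv2.INTER_CUBIC)[:, :]
a=cv2.resize(im[150:250,230:400],(560,330),interpolation=cv2.INTER_CUBIC)
s=cv2.imread("pics/q_side.png")[195:300,195:335]
b=cv2.resize(s,(333,250),interpolation=cv2.INTER_CUBIC)
z=np.zeros((590,800,3),np.uint8);z[:330,:560]=a;z[335:585,:333]=b
t=cv2.resize(im[:170,400:640],(400,250));z[335:585,340:740]=t
cv2.imwrite("pics/r.png",cv2.convertScaleAbs(z,alpha=1.5))
```

```text
[([323, 178, 25, 42, 696], [334.9, 198.4])]
```

View pics/r.png

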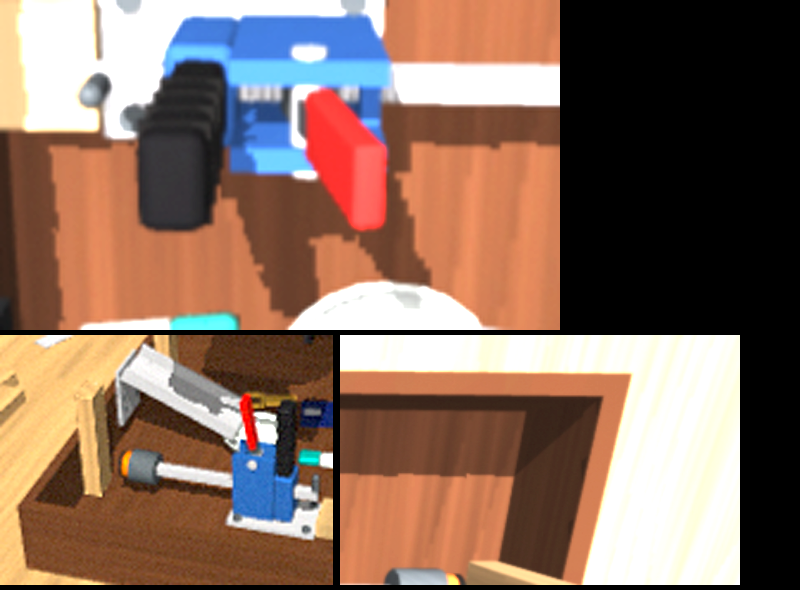

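The composite view shows three things:
- **Post:** it stands upright at the back wall in front of the pad.
- **Trigger and handle, from above:** the handle top is at columns 272–293 and the trigger top at 338–347. Their midpoint, column ~310, is about 5 mm nearer the robot than the TCP.
- **Pad:** clear of the post.

I'll shift over and descend to trigger height, then narrow the jaws. The plan is to pull the trigger with the front finger by moving the arm, so the wrist force reads the trigger force.

```bash
python3 -m jog '[{"grip":0,"travel":[-0.55,0.15,0],"twist":0},{"grip":0,"travel":[0,0,0],"twist":0},{"grip":0,"travel":[0,0,-2],"twist":0},{"grip":0,"travel":[0,0,-3],"twist":0},{"grip":0,"travel":[0,0,-3],"twist":0},{"grip":0,"travel":[0,0,-2],"twist":0},{"grip":0,"travel":[0,0,-1.4],"twist":0},{"grip":0,"travel":[0,0,0],"twist":0}]' 40
python3 -m jog '[{"grip":80,"travel":[0,0,0],"twist":0},{"grip":80,"travel":[0,0,0],"twist":0},{"grip":80,"travel":[0,0,0],"twist":0},{"grip":80,"travel":[0,0,0],"twist":0},{"grip":80,"travel":[0,0,0],"twist":0},{"grip":80,"travel":[0,0,0],"twist":0}]'
cat > look.py <<'E'
from h import *
import sys
o=get_obs();K=cam("wrist",o);im=camera("wrist")[:,:,::-1];cv2.imwrite(f"pics/{sys.argv[1]}.png",im)
hsv=cv2.cvtColor(np.ascontiguousarray(im),cv2.COLOR_BGR2HSV)
def blob(m,x0):
    m=m.astype(np.uint8);m[:,:x0]=0
    n,l,st,ce=cv2.connectedComponentsWithStats(m)
    return [(s.tolist(),c.round(1).tolist()) for s,c in zip(st[1:],ce[1:]) if s[4]>15]
print("pos",np.round(o["position"],4),"w",round(o["grip_width"],4))
print("orange",blob((hsv[...,0]>8)&(hsv[...,0]<16)&(hsv[...,1]>200)&(hsv[...,2]>150),400))
cl=lambda X:w([.4444,.1084,.0617],X)
print("pred pad(.146..150,z.046/.060)",proj(K,cl([[.149,0,.046],[.149,.0,.060],[.172,.016,.008],[.172,.016,.138]])).round(1).tolist())
for n in ["pad_face","pad","post"]: print(n,[(np.round(d["at"],4).tolist(),round(d["p"],2)) for d in search_frame(n,"wrist")[:2]])
E
python3 look.py t0
```

```text
time: 21.85
position: [0.4293, 0.1077, 0.1002]
tool_rot: [0.685, 0.729, -0.001, -0.002]
ft_force: [-0.4, -0.4, -0.8]
grip_width: 0.087
time: 22.45
position: [0.4309, 0.1077, 0.102]
tool_rot: [0.685, 0.729, 0.0, 0.0]
ft_force: [-0.4, -0.3, -0.3]
grip_width: 0.0604
pos [0.4309 0.1077 0.102 ] w 0.0604
orange []
pred pad(.146..150,z.046/.060) [[541.7, 211.6], [554.5, 218.3], [544.4, 178.0], [725.8, 244.3]]
pad_face [([0.5884, 0.1188, 0.0574], 0.8)]
pad [([0.5907, 0.1269, 0.0581], 0.71), ([0.4311, 0.198, 0.0203], 0.29)]
post [([0.6184, 0.1219, 0.0642], 0.86), ([0.398, -0.0099, 0.0162], 0.64)]
```

Run:
```python
import cv2
im=cv2.imread("pics/t0.png")
for r in (190,200,210,220): print(r,[(c,)+tuple(int(v) for v in im[r,c,::-1]) for c in range(500,640,5)])
```

```text
190 [(500, 91, 96, 99), (505, 88, 92, 95), (510, 85, 89, 93), (515, 83, 86, 90), (520, 82, 85, 90), (525, 82, 84, 87), (530, 114, 89, 82), (535, 145, 88, 60), (540, 135, 81, 55), (545, 109, 86, 61), (550, 113, 89, 62), (555, 119, 93, 65), (560, 119, 93, 66), (565, 113, 88, 62), (570, 118, 91, 64), (575, 177, 140, 98), (580, 205, 165, 116), (585, 199, 159, 112), (590, 193, 152, 107), (595, 202, 161, 114), (600, 197, 158, 110), (605, 97, 70, 49), (610, 53, 33, 23), (615, 54, 33, 23), (620, 51, 31, 23), (625, 55, 35, 24), (630, 54, 34, 24), (635, 54, 34, 23)]
200 [(500, 130, 138, 142), (505, 132, 139, 146), (510, 130, 138, 143), (515, 128, 135, 141), (520, 131, 139, 144), (525, 132, 140, 146), (530, 127, 132, 139), (535, 122, 129, 136), (540, 248, 163, 91), (545, 254, 174, 77), (550, 41, 38, 37), (555, 104, 82, 56), (560, 105, 81, 57), (565, 110, 86, 61), (570, 109, 86, 60), (575, 112, 89, 62), (580, 116, 91, 63), (585, 118, 92, 65), (590, 114, 91, 62), (595, 123, 97, 68), (600, 154, 121, 84), (605, 201, 161, 113), (610, 202, 162, 114), (615, 189, 150, 105), (620, 193, 153, 107), (625, 
[... 528 characters left out ...]
18, 92, 64), (615, 124, 98, 68), (620, 124, 98, 67), (625, 136, 106, 74), (630, 187, 148, 103), (635, 206, 165, 116)]
220 [(500, 123, 129, 135), (505, 127, 133, 138), (510, 131, 137, 143), (515, 128, 135, 142), (520, 132, 140, 145), (525, 130, 138, 142), (530, 130, 137, 144), (535, 134, 142, 148), (540, 140, 145, 150), (545, 255, 194, 88), (550, 160, 86, 48), (555, 60, 52, 45), (560, 118, 93, 65), (565, 112, 88, 62), (570, 114, 89, 63), (575, 118, 91, 64), (580, 113, 88, 62), (585, 112, 88, 62), (590, 114, 89, 62), (595, 111, 87, 61), (600, 108, 85, 60), (605, 105, 83, 58), (610, 110, 86, 60), (615, 111, 86, 61), (620, 108, 84, 59), (625, 108, 84, 59), (630, 117, 91, 63), (635, 127, 99, 69)]
```

```bash
python3 -m jog '[{"grip":80,"travel":[-0.3,-0.02,0],"twist":0},{"grip":80,"travel":[-0.2,-0.01,0],"twist":0},{"grip":80,"travel":[0,0,0],"twist":0},{"grip":80,"travel":[0,0,0],"twist":0}]'|grep -E "pos|force"; python3 -m jog '[{"grip":80,"travel":[-0.3,-0.02,0],"twist":0},{"grip":80,"travel":[0,0,0],"twist":0},{"grip":80,"travel":[0,0,0],"twist":0}]'|grep -E "pos|force"
```

```text
position: [0.4266, 0.1074, 0.102]
ft_force: [2.3, -0.6, 1.1]
position: [0.4234, 0.1072, 0.1021]
ft_force: [2.5, 0.5, 3.0]
```

```bash
for i in 1 2 3; do python3 -m jog '[{"grip":80,"travel":[-0.3,-0.02,0],"twist":0},{"grip":80,"travel":[0,0,0],"twist":0},{"grip":80,"travel":[0,0,0],"twist":0}]'|grep -E "pos|force"; done
python3 - <<'E'
import cv2
from h import *
o=get_obs();im=camera("wrist");cv2.imwrite("pics/t1.png",im[:,:,::-1])
for r in (205,210,215): print(r,[(c,int(im[r,c,0])-int(im[r,c,2]),int(im[r,c,0])) for c in range(535,600,3)])
E
```

```text
position: [0.4194, 0.107, 0.1017]
ft_force: [3.5, -0.2, 2.9]
position: [0.4164, 0.1068, 0.1017]
ft_force: [2.3, 0.0, 2.5]
position: [0.4146, 0.1067, 0.1018]
ft_force: [5.2, 0.4, 0.5]
205 [(535, -13, 140), (538, -13, 137), (541, -13, 136), (544, -13, 135), (547, -13, 140), (550, -13, 136), (553, -14, 135), (556, -14, 133), (559, -13, 136), (562, -13, 139), (565, -13, 141), (568, -13, 139), (571, -14, 134), (574, 119, 237), (577, 165, 255), (580, 172, 254), (583, 4, 46), (586, 11, 55), (589, 47, 104), (592, 48, 104), (595, 47, 104), (598, 49, 108)]
210 [(535, -13, 136), (538, -13, 137), (541, -12, 138), (544, -15, 134), (547, -13, 134), (550, -14, 140), (553, -13, 138), (556, -15, 135), (559, -13, 136), (562, -13, 137), (565, -13, 141), (568, -15, 141), (571, -14, 140), (574, 42, 179), (577, 161, 255), (580, 161, 255), (583, 71, 121), (586, 3, 48), (589, 44, 100), (592, 48, 106), (595, 49, 109), (598, 47, 106)]
215 [(535, -12, 136), (538, -13, 133), (541, -14, 135), (544, -12, 135), (547, -13, 134), (550, -13, 133), (553, -13, 139), (556, -13, 137), (559, -14, 134), (562, -13, 136), (565, -15, 135), (568, -14, 139), (571, -14, 142), (574, 6, 155), (577, 162, 255), (580, 162, 255), (583, 86, 132), (586, 3, 48), (589, 42, 100), (592, 51, 112), (595, 48, 107), (598, 47, 103)]
```

```bash
cat > look.py <<'E'
from h import *
import sys
o=get_obs();K=cam("wrist",o);im=camera("wrist").astype(float);cv2.imwrite(f"pics/{sys.argv[1]}.png",im[:,:,::-1].astype(np.uint8))
f=[]
for r in range(206,220):
    d=im[r,480:,0]-im[r,480:,2];m=(d>58)&(im[r,480:,0]>112)
    i=np.where(d>110)[0]
    if len(i)<1: continue
    a=b=i[0]
    t=d[a:a+3].mean()/2
    while d[a-1]>t: a-=1
    while d[b+1]>max(t,58): b+=1
    a-= (d[a-1]-(-13))/(t*2+13) if d[a-1]>-13 else 0
    f.append((r,480+a,480+b+.5))
if not f: print("no orange");raise SystemExit
f=np.array(f)
A=np.array([ray(K,(x,r),.060) for r,x,_ in f]);B=np.array([ray(K,(x,r),.060) for r,_,x in f])
c,s=np.cos(.0617),np.sin(.0617);L=lambda X:np.median((X[:,:2]-[.4917,.0355])@[c,s])*1e3
print("pos",np.round(o["position"],4),"cup front drawer-x mm",L(A).round(2),"orange front",L(B).round(2),"strip",(L(B)-L(A)).round(2))
E
python3 look.py t2
python3 -m jog '[{"grip":80,"travel":[0.6,0.04,0],"twist":0},{"grip":80,"travel":[0.6,0.04,0],"twist":0},{"grip":80,"travel":[0.6,0.03,0],"twist":0},{"grip":80,"travel":[0,0,0],"twist":0},{"grip":80,"travel":[0,0,0],"twist":0}]'|grep -E "pos|force"
python3 look.py t3
```

```text
pos [0.4146 0.1067 0.1018] cup front drawer-x mm 103.03 orange front 109.0 strip 5.97
position: [0.431, 0.1077, 0.1014]
ft_force: [-0.5, 0.1, 0.2]
pos [0.431  0.1077 0.1014] cup front drawer-x mm 102.81 orange front 108.81 strip 6.0
```

```bash
for k in 1 2; do python3 -m jog '[{"grip":80,"travel":[-0.5,-0.03,0],"twist":0},{"grip":80,"travel":[-0.4,-0.02,0],"twist":0},{"grip":80,"travel":[-0.4,-0.03,0],"twist":0},{"grip":80,"travel":[-0.3,-0.02,0],"twist":0},{"grip":80,"travel":[-0.1,0,0],"twist":0},{"grip":80,"travel":[0,0,0],"twist":0},{"grip":80,"travel":[0,0,0],"twist":0}]'|grep -E "pos|force"
python3 look.py t4$k
python3 -m jog '[{"grip":80,"travel":[0.6,0.03,0],"twist":0},{"grip":80,"travel":[0.6,0.04,0],"twist":0},{"grip":80,"travel":[0.5,0.03,0],"twist":0},{"grip":80,"travel":[0,0,0],"twist":0},{"grip":80,"travel":[0,0,0],"twist":0}]'|grep -E "pos|force"; python3 look.py t5$k; done
```

```text
position: [0.4159, 0.1066, 0.102]
ft_force: [3.5, 0.6, 3.6]
pos [0.4159 0.1066 0.102 ] cup front drawer-x mm 105.84 orange front 111.27 strip 5.43
position: [0.4309, 0.1077, 0.1013]
ft_force: [0.4, 0.2, 0.6]
pos [0.4309 0.1077 0.1013] cup front drawer-x mm 105.39 orange front 111.31 strip 5.92
position: [0.4158, 0.1066, 0.102]
ft_force: [3.8, 0.5, 3.2]
pos [0.4158 0.1066 0.102 ] cup front drawer-x mm 109.28 orange front 115.26 strip 5.98
position: [0.4308, 0.1077, 0.1013]
ft_force: [-0.3, 0.5, -0.2]
pos [0.4308 0.1077 0.1013] cup front drawer-x mm 108.78 orange front 114.59 strip 5.8
```

```bash
python3 -m jog '[{"grip":80,"travel":[-0.5,-0.03,0],"twist":0},{"grip":80,"travel":[-0.4,-0.02,0],"twist":0},{"grip":80,"travel":[-0.4,-0.03,0],"twist":0},{"grip":80,"travel":[-0.3,-0.02,0],"twist":0},{"grip":80,"travel":[-0.2,0,0],"twist":0},{"grip":80,"travel":[0,0,0],"twist":0},{"grip":80,"travel":[0,0,0],"twist":0}]'|grep -E "pos|force"
for i in 1 2; do python3 -m jog '[{"grip":80,"travel":[-0.15,-0.01,0],"twist":0},{"grip":80,"travel":[0,0,0],"twist":0},{"grip":80,"travel":[0,0,0],"twist":0}]'|grep -E "pos|force";python3 look.py t6$i; done
```

```text
position: [0.4153, 0.1066, 0.1021]
ft_force: [5.5, 0.6, 2.6]
position: [0.4142, 0.1066, 0.1022]
ft_force: [5.6, 1.0, 3.8]
pos [0.4142 0.1066 0.1022] cup front drawer-x mm 114.2 orange front 119.7 strip 5.5
position: [0.4129, 0.1065, 0.1022]
ft_force: [5.8, -0.2, 4.6]
pos [0.4129 0.1065 0.1022] cup front drawer-x mm 115.11 orange front 120.56 strip 5.45
```

```bash
for i in 3 4; do python3 -m jog '[{"grip":80,"travel":[-0.15,-0.01,0],"twist":0},{"grip":80,"travel":[0,0,0],"twist":0},{"grip":80,"travel":[0,0,0],"twist":0}]'|grep -E "pos|force";python3 look.py t6$i; done
```

```text
position: [0.4115, 0.1064, 0.1022]
ft_force: [5.9, 1.3, 4.4]
pos [0.4115 0.1064 0.1022] cup front drawer-x mm 115.94 orange front 121.21 strip 5.27
position: [0.41, 0.1063, 0.1022]
ft_force: [5.4, 1.5, 4.9]
pos [0.41   0.1063 0.1022] cup front drawer-x mm 117.08 orange front 122.43 strip 5.36
```

```bash
python3 -m jog '[{"grip":80,"travel":[0.7,0.04,0],"twist":0},{"grip":80,"travel":[0.7,0.05,0],"twist":0},{"grip":80,"travel":[0.7,0.05,0],"twist":0},{"grip":80,"travel":[0,0,0],"twist":0},{"grip":80,"travel":[0,0,0],"twist":0},{"grip":80,"travel":[0,0,0],"twist":0}]'|grep -E "pos|force|time"; python3 look.py t70
python3 -m jog '[{"grip":80,"travel":[-0.5,-0.03,0],"twist":0},{"grip":80,"travel":[-0.3,-0.02,0],"twist":0},{"grip":80,"travel":[-0.2,-0.01,0],"twist":0},{"grip":80,"travel":[0,0,0],"twist":0},{"grip":80,"travel":[0,0,0],"twist":0}]'|grep -E "pos|force"; python3 look.py t71
for i in 2 3; do python3 -m jog '[{"grip":80,"travel":[-0.15,-0.01,0],"twist":0},{"grip":80,"travel":[0,0,0],"twist":0},{"grip":80,"travel":[0,0,0],"twist":0}]'|grep -E "pos|force";python3 look.py t7$i; done
```

```text
time: 30.2
position: [0.4279, 0.1077, 0.1015]
ft_force: [0.9, 0.2, 0.7]
pos [0.4279 0.1077 0.1015] cup front drawer-x mm 116.74 orange front 122.18 strip 5.44
position: [0.4194, 0.1071, 0.1021]
ft_force: [3.4, -0.6, 3.1]
pos [0.4194 0.1071 0.1021] cup front drawer-x mm 118.33 orange front 123.69 strip 5.35
position: [0.4172, 0.1069, 0.1017]
ft_force: [3.3, 0.4, 1.6]
pos [0.4172 0.1069 0.1017] cup front drawer-x mm 118.98 orange front 124.84 strip 5.85
position: [0.416, 0.1069, 0.1018]
ft_force: [4.1, -0.3, 2.1]
pos [0.416  0.1069 0.1018] cup front drawer-x mm 119.74 orange front 125.19 strip 5.46
```

```bash
for i in 4 5 6; do python3 -m jog '[{"grip":80,"travel":[-0.15,-0.01,0],"twist":0},{"grip":80,"travel":[0,0,0],"twist":0},{"grip":80,"travel":[0,0,0],"twist":0}]'|grep -E "pos|force";python3 look.py t7$i; done
```

```text
position: [0.4155, 0.1069, 0.1018]
ft_force: [5.4, 0.5, 0.3]
pos [0.4155 0.1069 0.1018] cup front drawer-x mm 119.88 orange front 125.15 strip 5.27
position: [0.4149, 0.1068, 0.1018]
ft_force: [7.1, 2.0, -1.4]
pos [0.4149 0.1068 0.1018] cup front drawer-x mm 120.23 orange front 125.58 strip 5.35
position: [0.4142, 0.1067, 0.1019]
ft_force: [7.8, 1.6, -1.8]
pos [0.4142 0.1067 0.1019] cup front drawer-x mm 120.71 orange front 125.3 strip 4.58
```

```bash
python3 -m jog '[{"grip":80,"travel":[0,0,0],"twist":0},{"grip":80,"travel":[0,0,0],"twist":0},{"grip":80,"travel":[0,0,0],"twist":0},{"grip":80,"travel":[0,0,0],"twist":0}]'|grep -E "pos|force"; for i in 1 2 3; do python3 -m jog '[{"grip":80,"travel":[-0.15,-0.01,0],"twist":0},{"grip":80,"travel":[0,0,0],"twist":0},{"grip":80,"travel":[0,0,0],"twist":0}]'|grep -E "pos|force";python3 look.py t8$i; done
```

```text
position: [0.4142, 0.1067, 0.1019]
ft_force: [8.1, 1.1, -2.3]
position: [0.4133, 0.1067, 0.1019]
ft_force: [9.5, 2.0, -3.5]
pos [0.4133 0.1067 0.1019] cup front drawer-x mm 121.32 orange front 125.47 strip 4.14
position: [0.4126, 0.1066, 0.1019]
ft_force: [9.0, 2.2, -4.2]
pos [0.4126 0.1066 0.1019] cup front drawer-x mm 121.73 orange front 125.69 strip 3.96
position: [0.4118, 0.1066, 0.1019]
ft_force: [11.3, 2.9, -5.2]
pos [0.4118 0.1066 0.1019] cup front drawer-x mm 122.06 orange front 125.23 strip 3.17
```

```bash
for i in 4 5 6; do python3 -m jog '[{"grip":80,"travel":[-0.15,-0.01,0],"twist":0},{"grip":80,"travel":[0,0,0],"twist":0},{"grip":80,"travel":[0,0,0],"twist":0}]'|grep -E "time|pos|force";python3 look.py t8$i; done
```

```text
time: 34.3
position: [0.411, 0.1065, 0.102]
ft_force: [12.0, 3.0, -6.9]
pos [0.411  0.1065 0.102 ] cup front drawer-x mm 122.8 orange front 125.57 strip 2.78
time: 34.65
position: [0.4104, 0.1063, 0.1021]
ft_force: [11.8, 2.6, -6.5]
pos [0.4104 0.1063 0.1021] cup front drawer-x mm 123.13 orange front 125.42 strip 2.29
time: 35.0
position: [0.4095, 0.1062, 0.1022]
ft_force: [12.9, 2.8, -7.3]
pos [0.4095 0.1062 0.1022] cup front drawer-x mm 123.68 orange front 125.69 strip 2.01
```

Vision gives about 3.6–3.8 mm of press, from the cup's advance and the shrunken orange strip. The trigger force suggests up to ~5.3 mm. Both are inside the 2.5–7 mm window. I'll hold briefly to check for drift and check the post before handing in.

```bash
python3 -m jog '[{"grip":80,"travel":[0,0,0],"twist":0},{"grip":80,"travel":[0,0,0],"twist":0},{"grip":80,"travel":[0,0,0],"twist":0},{"grip":80,"travel":[0,0,0],"twist":0},{"grip":80,"travel":[0,0,0],"twist":0},{"grip":80,"travel":[0,0,0],"twist":0},{"grip":80,"travel":[0,0,0],"twist":0},{"grip":80,"travel":[0,0,0],"twist":0}]'; python3 look.py t90
python3 - <<'E'
from h import *
D=cam("side");a=cv2.cvtColor(cv2.imread("pics/q_side.png"),cv2.COLOR_BGR2GRAY);im=camera("side");b=cv2.cvtColor(im,cv2.COLOR_RGB2GRAY)
print("side post",[(np.round(d["at"],4).tolist(),round(d["p"],2)) for d in search_frame("post","side")[:2]])
# did the post move in the side view since it was released? top & bottom patches
for n,z in(("top",.128),("low",.03)):
    u=proj(D,w([.4917,.0355,.0617],[.14,.0753+.016,z]))[0].round().astype(int);x,y=u
    p=a[y-9:y+10,x-9:x+10].astype(np.float32);q=b[y-9:y+10,x-9:x+10].astype(np.float32)
    print(n,u,np.round(cv2.phaseCorrelate(p,q,cv2.createHanningWindow((19,19),cv2.CV_32F)),2))
E
```

```text
time: 35.85
position: [0.4095, 0.1062, 0.1022]
tool_rot: [0.685, 0.728, 0.005, 0.005]
ft_force: [14.0, 3.1, -7.1]
grip_width: 0.0596
pos [0.4095 0.1062 0.1022] cup front drawer-x mm 123.69 orange front 125.7 strip 2.01
side post [([0.6209, 0.1357, 0.0863], 0.56)]Traceback (most recent call last):
  File "<stdin>", line 8, in <module>
    return _wrapfunc(a, 'round', decimals=decimals, out=out)
    return _wrapit(obj, method, *args, **kwds)
    conv = _array_converter(obj)
ValueError: setting an array element with a sequence. The requested array has an inhomogeneous shape after 1 dimensions. The detected shape was (2,) + inhomogeneous part.
```

Run:
```python
from h import *
D=cam("side");a=cv2.cvtColor(cv2.imread("pics/q_side.png"),cv2.COLOR_BGR2GRAY);b=cv2.cvtColor(camera("side"),cv2.COLOR_RGB2GRAY)
for n,z in(("top",.128),("low",.03)):
    x,y=proj(D,w([.4917,.0355,.0617],[.14,.0753+.016,z]))[0].round().astype(int)
    r=cv2.matchTemplate(b[y-13:y+14,x-13:x+14],a[y-8:y+9,x-8:x+9],cv2.TM_CCOEFF_NORMED)
    _,v,_,l=cv2.minMaxLoc(r);print(n,(x,y),"shift px",(l[0]-5,l[1]-5),round(v,3))
o=get_obs();print(o["position"],o["ft_force"])
```

```text
top (np.int64(229), np.int64(223)) shift px (0, 0) 0.97
low (np.int64(232), np.int64(255)) shift px (0, 0) 0.959
[0.40953251 0.106212   0.10221693] [13.5744239   3.51527097 -6.70424902]
```

```bash
python3 -c "from rig import hand_in; print(hand_in())"
```

```text
the job is handed in; nothing more can be done
None
```

I stood the oak post against the drawer's back wall in front of the clamp and let go of it. I then pumped the trigger for five strokes and handed in at about 36 s, still squeezing it. No verdict came back.

**First grasp missed:** the gripper sits about 36 mm higher than its reported position implies, so the fingers only nipped the top of the post and slipped off. The post did not move, and I corrected for the offset on the second try and everywhere after.

**Last checks:**
- **Hold:** the arm held without drift for 0.8 s, with the wrist reading about 13.5–14 N along the pull.
- **Press:** vision put the pad about 3.5–3.8 mm into its cup, but the trigger force suggested more, about 5–6 mm. The two disagree, though both are inside 2.5–7 mm.
- **Post:** the side view showed no shift, to the pixel, at its top or foot since I let go. It stands against the wall on the clamp line, within about 2 mm by my estimate.
- **Not checked:** I did not measure the drives and the hub again at the end; no planned move went near them.

I pulled the trigger with the front finger by moving the arm, rather than pinching it against the handle, so the wrist force showed the squeeze.

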